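Find the turntable's hidden index notch with the setting key

TASK

Swing the dust shutter fully open to clear the curved slot, then take the brass setting key from its rest, lower its pin into the slot and drag it along until it drops into the hidden index notch, and stop there. Leave the key standing released with its collar down on the cover; do not turn the turntable, and leave the glass dome, the vacuum bell and the spacer block alone.

Things in the scene. Friction and masses are not known exactly. Their poses are not given: they have to be found in the camera images.
- cover: Fixed grey cast cover ring over the turntable: radii 72 to 136 mm, top face 55 mm above the bench, held by a bracket (70 mm wide, reaching 188 mm from the axis, 59 mm tall with its bolt heads) on its +x side. Origin: on the turntable's axis at bench height; z up. A curved slot is cut through it on its -x side.
- slot_middle (a point): Middle of the curved slot, at the level of the cover's top face. The slot is 16 mm wide, its centre line an arc of radius 110 mm about the turntable's axis, reaching 36 degrees (0.63 rad) to either side of this point, and cut right through the 24 mm thick cover.
- track_middle (a point): Point 25 mm straight below slot_middle, on the level of the turntable's flat track, which runs under the slot 30 mm above the bench. One notch, 16 mm wide along the slot and 22 mm deep, is cut across the track; its middle lies somewhere within 0.48 rad of this point about the axis, where is not known beforehand.
- case_top (a point): Centre of the top of the round walnut barometer case clamped on the turntable inside the cover ring: 126 mm diameter, top 109 mm above the bench, on the turntable's axis.
- shutter (a joint): Angle (rad) of the steel dust shutter about the turntable's axis, counter-clockwise from above: near 0 it covers the slot, 1.57 is its stop, fully open; the slot is clear from 1.36. A 3 mm thick curved strip (radii 97 to 123 mm, 0.73 rad to either side of its tab) lying on the cover. About 1.5 N at the tab moves it; it stays where left.
- shutter_tab (a point): Centre of the shutter's upright push tab: 8 mm thick along the motion, 30 mm long radially (radii 95 to 125 mm), from 58 to 87 mm above the bench. It stands above the slot's middle when the shutter angle is 0 and is carried round by that angle.
- turntable (a joint): Angle (rad) that the cast-iron turntable with the knurled rim has turned since the start (0 at the start; tells nothing of where the notch is). Stiff bearing: it turns only when pushed sideways with more than about 22 N at the track. It must stay where it is.
- key_head (a point): Centre of the brass setting key's flat grip: 12 mm thick (y), 36 mm wide (x), 40 mm tall (z, up the key), 82 mm above the pin's tip. Below it a neck (12 mm diameter), a collar and a round pin. Mass about 0.2 kg. The key starts upright, hanging in the rest by its collar.
- key_collar (a point): Centre of the underside of the key's round collar (30 mm diameter, 6 mm thick), 43 mm above the pin's tip. With the pin on the track the collar stands 18 mm above the cover; over the notch the key can drop those 18 mm until the collar lies on the cover.
- key_tip (a point): Centre of the flat lower end of the key's pin (9 mm diameter, 43 mm long). In the notch, fully down, it is 12 mm above the bench.
- rest: Fixed wooden key rest, 70 x 70 x 50 mm, with a 15 mm wide square hole from top to bottom through its middle; origin: centre of its underside.
- dome_center (a point): Centre of the glass cover dome, 110 mm diameter, 138 mm tall with its knob; loose bystander.
- bell_center (a point): Centre of the small aluminium vacuum bell, 84 mm diameter at its foot, 84 mm tall; loose bystander.
- spacer_center (a point): Centre of the green anodised spacer block, 60 x 45 x 40 mm; loose bystander.

How it is judged:
By the outcome, as a careful person would: the job done as asked, in the order asked, and still so for the second after the job is handed in, with the robot touching nothing.
It also fails if it takes over 72 s, if anything falls off the work surface, if the arm or the gripper's body presses on something with over 40 N, if the wrist force passes 120 N, or if a joint passes its speed limit or range.

ROBOT

A 6-joint arm with a two-finger parallel gripper is mounted at the origin on the work surface. World frame = base frame: x ahead of the robot, y to its left, z up, the work surface at z = 0. Lengths are in mm, angles in rad, forces in N, time in s.
With the tool pointing down it reaches from about 325 to 875 mm from the base axis. Payload 4.4 kg.
Tool frame: the origin (TCP) lies on the centre line of the jaws, within the pads' length; the fingertips stand ahead of it and the grasp point (between the pads) lies 6 mm ahead of it (ctrl.tcp_to_tips is the z of the fingertips in the tool frame, in mm); z points along the fingers, y is the direction in which the jaws open and shut (so a half turn about z gives the same grasp; the last joint's range is limited). The gripper opens to 85 mm and grips with 20 to 120 N. Pads are 22 mm wide; open, the fingers measure 114 mm over their backs; the gripper's body (76 mm by 85 mm) begins 54 mm behind the grasp point. The pads swing forward as they close: fully open they stand 13 mm farther back than shut.
Start: joints at [-1.458, 0.207, 1.542, -0, 1.393, -0.15], TCP at [149.364, -555.264, 219.582] pointing down, gripper open.
Joint ranges: [-2.73, 2.73], [-0.86, 2.22], [0.23, 2.46], [-1.11, 4.25], [0.08, 2.63], [-2.82, 2.82]. Speed limits (rad/s): [2.79, 2.79, 3.14, 3.14, 3.14, 3.14].

INTERFACE

Orientations are given as a 3x3 rotation matrix whose columns are the frame's x, y, z axes.
In Python, from plant import ctrl, sensors, optics gives the robot as it stands. Calls block until the motion is done:
- ctrl.move_ptp(position, orientation): joint-space move of the TCP to a pose.
- ctrl.move_l(position, rot=None, vel=150, threshold=None): straight line of the TCP; rot=None keeps the orientation; vel is the mean speed in mm/s. With threshold (N) it stops when the force on the tool has changed by that much, and returns True; else False.
- ctrl.set_joints(angles): joint-space move.
- ctrl.gripper_to(opening, force=None): finger opening in mm; force is the grip in N (None keeps the last); returns when the fingers have stopped.
- ctrl.hold(seconds).
- ctrl.solve_ik(position, orientation): joint angles nearest the present ones, or None.
- sensors.read_state(): the state.
- optics.grab_frame(name): name is "scene" or "top" or "wrist"; returns (picture, depth): 384x512x3 uint8, red, green, blue; 384x512 float32, mm along the optical axis (not along the pixel's ray), 0 where there is no reading.
- optics.camera_params(name): a dict with "mtx" (3x3 intrinsics, pixels), "k1" (the pictures are not rectified: a ray, as slopes to the right and down, at radius r is drawn at 1 + k1 r^2 times it, then the intrinsics apply), "R" (3x3) and "t" (3): a world point X has camera coordinates R X + t; the wrist camera has in their place "T_tool_cam" (4x4, takes a point from camera to tool coordinates, whose origin is the TCP and whose axes are the flange's). Camera axes: x right, y down, z forward; pixel columns grow to the right and rows downward; lengths in mm; the calibration is good to about 2 mm. A picture is of the moment at which its call begins: read the wrist's pose just before it. camera_params takes no time and is no camera call.
A pose or a line that the arm cannot do raises ctrl.MotionError and nothing moves.
- ctrl.finish_job(): hands the job in, once; it reports no verdict.
The state is a dict: "t": time; "q": joint angles; "qvel": joint speeds; "tau": joint torques, N m; "eef_pos": TCP position; "eef_rot": TCP orientation; "force": force on the tool from outside, world axes, zero at the start; "wrist_torque": the same for the moment, N m; "grip_width": finger opening in mm.
Only numpy, scipy, OpenCV 4.12 (cv2) and the standard library are available. Lean on these libraries where they do the work, as an engineer would, in place of code of your own. Each camera call takes 0.05 s, during which the arm holds its last target.

## Working session

There is one attempt and no reset: what is moved stays moved. The work goes in short steps, each a Python script; the robot and the scene stay as the last script left them, time stands still between calls to the robot, and variables do not carry over. Pictures are saved under pics/ and viewed, and the job is handed in when it is done.

```bash
ls; mkdir -p pics
python3 - <<'E'
from plant import ctrl, sensors, optics
import cv2
s=sensors.read_state(); print(s['t'],s['eef_pos'],s['eef_rot'],s['grip_width'],ctrl.tcp_to_tips)
for n in ("scene","top","wrist"):
    p,d=optics.grab_frame(n); cv2.imwrite(f'pics/{n}0.png',cv2.cvtColor(p,cv2.COLOR_RGB2BGR))
    import numpy as np; np.save(f'{n}0.npy',d)
    print(n,optics.camera_params(n))
E
```

```text
pics
0.0 [ 149.27459608 -554.45495343  218.39234781] [[ 9.65661426e-01  2.59803634e-01 -2.88369630e-04]
 [ 2.59803588e-01 -9.65658666e-01  2.33179547e-03]
 [ 3.27342305e-04 -2.32664440e-03 -9.99997240e-01]] 85.50985134928662 25.0
scene {'mtx': array([[375.07103476,   0.        , 261.614259  ],
       [  0.        , 375.07103476, 187.07078214],
       [  0.        ,   0.        ,   1.        ]]), 'k1': -0.014017620478293507, 'R': array([[-0.86479137,  0.50195211,  0.01341472],
       [ 0.41161803,  0.72395347, -0.55359007],
       [-0.28758734, -0.47321818, -0.83268126]]), 't': array([ 466.05560864, -179.23490429,  993.54407319])}
top {'mtx': array([[482.85931299,   0.        , 262.89462144],
       [  0.        , 482.85931299, 187.38781238],
       [  0.        ,   0.        ,   1.        ]]), 'k1': -0.13388843066092646, 'R': array([[-2.60904759e-02, -9.99656160e-01, -2.61703576e-03],
       [-9.96339818e-01,  2.62169196e-02, -8.13611659e-02],
       [ 8.14018013e-02,  4.84705392e-04, -9.96681249e-01]]), 't': array([  -2.06943645,  529.47292164, 1285.76949952])}
wrist {'mtx': array([[323.10755687,   0.        , 258.88743254],
       [  0.        , 323.10755687, 190.12791463],
       [  0.        ,   0.        ,   1.        ]]), 'k1': -0.05256260983652944, 'T_tool_cam': array([[ 8.37064401e-04, -9.47090701e-01, -3.20964956e-01,
         8.45084244e+01],
       [ 9.99999236e-01,  1.08462515e-03, -5.92509021e-04,
        -7.97066455e-01],
       [ 9.09286447e-04, -3.20964215e-01,  9.47090886e-01,
        -1.53450367e+02],
       [ 0.00000000e+00,  0.00000000e+00,  0.00000000e+00,
         1.00000000e+00]])}
```

View pics/top0.png

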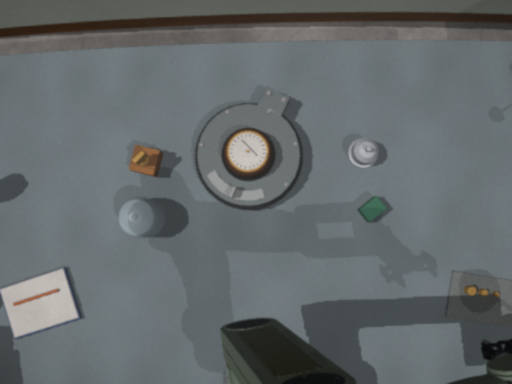

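View pics/scene0.png

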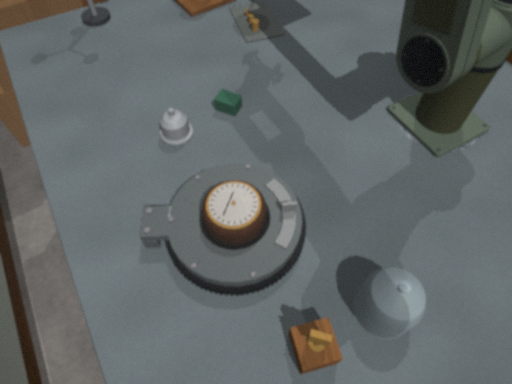

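View pics/wrist0.png

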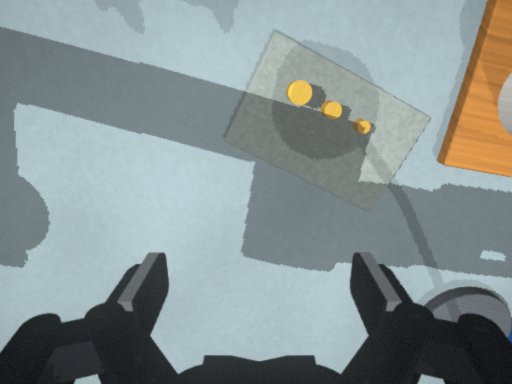

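```bash
cat > h.py <<'E'
import numpy as np, cv2
from plant import ctrl, sensors, optics
def und(uv,cp):
    m=cp['mtx']; x=np.array([(uv[0]-m[0,2])/m[0,0],(uv[1]-m[1,2])/m[1,1]])
    r=np.linalg.norm(x); ru=r
    for _ in range(20): ru=r/(1+cp['k1']*ru*ru)
    return x*(ru/r if r>0 else 1)
def cam(name,pose=None):
    cp=dict(optics.camera_params(name))
    if 'R' not in cp:
        T=np.eye(4); T[:3,:3]=pose[1]; T[:3,3]=pose[0]
        W=np.linalg.inv(T@cp['T_tool_cam']); cp['R']=W[:3,:3]; cp['t']=W[:3,3]
    return cp
def pix2z(uv,z,cp):
    x=und(uv,cp); d=cp['R'].T@np.array([x[0],x[1],1]); c=-cp['R'].T@cp['t']
    return c+d*(z-c[2])/d[2]
def pixd(uv,depth,cp):
    x=und(uv,cp); return cp['R'].T@(np.array([x[0],x[1],1])*depth-cp['t'])
def cloud(D,cp):
    h,w=D.shape; m=cp['mtx']
    u,v=np.meshgrid(np.arange(w),np.arange(h)); x=np.stack([(u-m[0,2])/m[0,0],(v-m[1,2])/m[1,1]],-1)
    r=np.linalg.norm(x,axis=-1,keepdims=True); ru=r.copy()
    for _ in range(20): ru=r/(1+cp['k1']*ru*ru)
    x=x*np.where(r>0,ru/np.maximum(r,1e-9),1)
    P=np.concatenate([x,np.ones((h,w,1))],-1)*D[...,None]
    return (P-cp['t'])@cp['R']
def proj(X,cp):
    c=cp['R']@np.asarray(X,float)+cp['t']; x=c[:2]/c[2]; x=x*(1+cp['k1']*(x@x)); return cp['mtx'][:2,:2]@x+cp['mtx'][:2,2]
def save(name,p,crop=None,s=1):
    if crop: p=p[crop[1]:crop[3],crop[0]:crop[2]]
    cv2.imwrite(f'pics/{name}.png',cv2.resize(cv2.cvtColor(p,cv2.COLOR_RGB2BGR),None,fx=s,fy=s,interpolation=cv2.INTER_CUBIC))
E
python3 - <<'E'
from h import *
a=cv2.cvtColor(cv2.imread('pics/top0.png'),cv2.COLOR_BGR2RGB)
save('top0c',a,(110,80,310,230),4)
a=cv2.cvtColor(cv2.imread('pics/scene0.png'),cv2.COLOR_BGR2RGB)
save('scene0c',a,(135,155,335,305),4)
E
```

```text
(no output)
```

View pics/top0c.png

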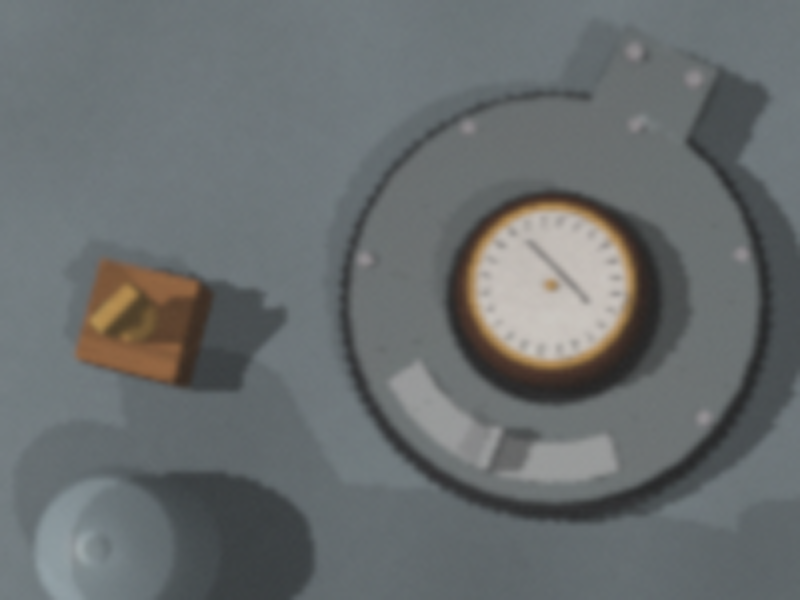

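View pics/scene0c.png

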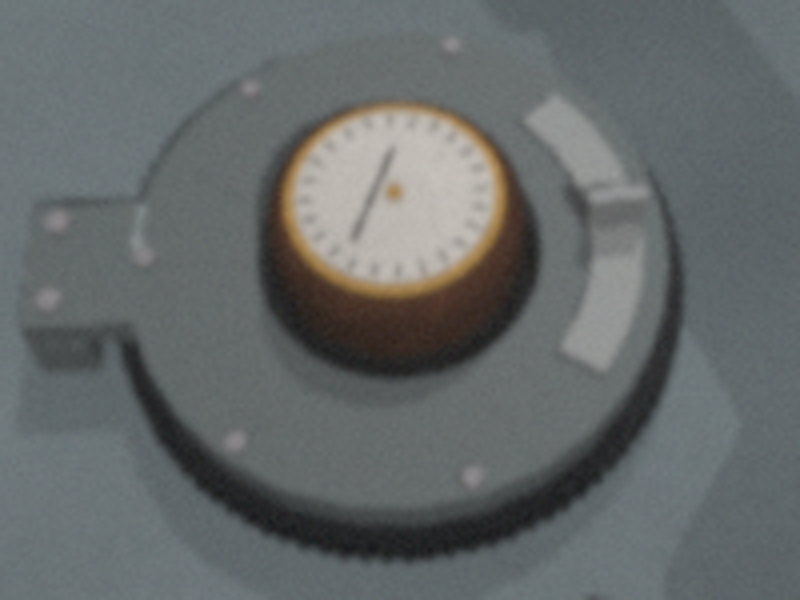

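Run:
```python
from h import *
np.set_printoptions(precision=1,suppress=True)
T=cam('top');S=cam('scene')
print('cams',-T['R'].T@T['t'],-S['R'].T@S['t'])
f=lambda u,v,o:(o[0]+(u+.5)/4-.5,o[1]+(v+.5)/4-.5)
tt=lambda u,v,z:pix2z(f(u,v,(110,80)),z,T)
ss=lambda u,v,z:pix2z(f(u,v,(135,155)),z,S)
c1,c2=tt(551,285,109),ss(394,192,109); print('case',c1,c2)
for n,u,v in (('L1',388,383),('L2',418,361),('R1',612,433),('R2',618,470),('brA',617,30),('brB',720,70)):
    p=tt(u,v,58)-c1; print(n,tt(u,v,58),np.hypot(*p[:2]),np.arctan2(p[1],p[0]))
for n,u,v in (('R2',553,92),('R1',527,118),('L1',565,348),('L2',605,373)):
    p=ss(u,v,58)-c2; print(n,ss(u,v,58),np.hypot(*p[:2]),np.arctan2(p[1],p[0]))
for n,D,cp in(('top',np.load('top0.npy'),T),('scene',np.load('scene0.npy'),S)):
    P=cloud(D,cp); 
    m=(D>0)&(np.linalg.norm(P[...,:2]-c1[:2],axis=-1)<60)&(P[...,2]>95); print(n,'case z',np.median(P[m][:,2]),m.sum(), (P[m].min(0)+P[m].max(0))/2)
    # tab
    r=np.linalg.norm(P[...,:2]-c1[:2],axis=-1); m=(D>0)&(r>88)&(r<132)&(P[...,2]>72)&(P[...,2]<92); print('tab',m.sum(),P[m].mean(0) if m.any() else 0, np.ptp(P[m],axis=0) if m.any() else 0)
    print('cover z',np.median(P[(D>0)&(r>80)&(r<95)][:,2]))
    # rest region
    c=tt(145,320,50); r=np.linalg.norm(P[...,:2]-c[:2],axis=-1)
    for z0,z1 in((44,56),(65,120)):
        m=(D>0)&(r<60)&(P[...,2]>z0)&(P[...,2]<z1); print('rest',z0,m.sum(),P[m].min(0),P[m].max(0),P[m].mean(0))
        if m.sum()>3: print(cv2.minAreaRect(P[m][:,:2].astype(np.float32)))
```

```text
cams [ 422.8  -16.6 1324.6] [762.5 366.  721.8]
case [616.3  21.1 109. ] [616.   21.7 109. ]
L1 [562.  131.9  58. ] 123.40768927607807 2.026258229902588
L2 [576.1 111.8  58. ] 99.20778363293796 1.9879962215940548
R1 [525.  -15.2  58. ] 98.2483986775188 -2.7634808267519397
R2 [500.5 -18.5  58. ] 122.36450996234475 -2.8122527830184154
brA [797.  -25.7  58. ] 186.66225137482996 -0.2529860570360046
brB [767.6 -94.1  58. ] 190.095909743338 -0.6506318274573635
R2 [499.8 -20.5  58. ] 123.63016174288387 -2.7940068269557496
R1 [520.6 -12.8  58. ] 101.4154217590592 -2.7950784185656756
L1 [573.  112.3  58. ] 100.32746572262528 2.0138041420055908
L2 [563.2 133.1  58. ] 123.33137264274028 2.013653175417205
top case z 105.64270875229167 1670 [616.4  22.1 105. ]
tab 41 [515.2  64.   85. ] [28.3 16.  18.1]
cover z 54.00049951359891
rest 44 516 [567.7 260.3  44. ] [654.2 342.7  55.9] [609.1 299.6  49.2]
((611.0497436523438, 302.35430908203125), (71.12772369384766, 70.6084213256836), 73.8722152709961)
rest 65 111 [595.2 287.3  65.2] [628.6 316.8 113.7] [609.2 300.1  98.8]
((610.94580078125, 301.7103576660156), (13.806238174438477, 36.147647857666016), 47.43223190307617)
scene case z 106.24305486148538 2573 [616.6  22.5 103. ]
tab 103 [516.4  66.   82.4] [29.2 16.9 15.6]
cover z 54.191374213305124
rest 44 1489 [566.9 259.3  44.2] [652.3 345.2  56. ] [612.5 304.5  49.9]
((609.2083740234375, 302.46197509765625), (71.07764434814453, 70.97968292236328), 74.63618469238281)
rest 65 315 [594.7 286.6  65.7] [625.4 318.7 111.3] [611.7 303.7 100. ]
((609.8626708984375, 302.5049133300781), (12.709577560424805, 35.536888122558594), 43.445884704589844)
```

```bash
cat >> h.py <<'E'
AX=np.array([616.3,21.8]); MID=2.690
def Rz(psi):
    c,s=np.cos(psi),np.sin(psi); return np.array([[-s,c,0],[c,s,0],[0,0,-1.]])
def arc(th,r=110,z=0): return np.array([AX[0]+r*np.cos(th),AX[1]+r*np.sin(th),z])
def st(): 
    s=sensors.read_state(); print('t %.2f'%s['t'],'pos',np.round(s['eef_pos'],1),'F',np.round(s['force'],1),'w %.1f'%s['grip_width'],'psi %.3f'%np.arctan2(s['eef_rot'][1,1],s['eef_rot'][0,1]),'tilt',np.round(s['eef_rot'][:2,2],3)); return s
E
python3 - <<'E'
from h import *
P=cloud(np.load('scene0.npy'),cam('scene'))
for nm,uv in (('dome',(402,290)),('bell',(172,115)),('spacer',(228,98))): print(nm,np.round(P[uv[1],uv[0]]))
psi=2.737+np.pi/2-2*np.pi
for th in (2.737,3.5,4.36):
    print(ctrl.solve_ik(arc(th,z=88),Rz(th+np.pi/2-2*np.pi)))
ctrl.move_ptp(arc(2.737,z=190),Rz(psi))
ctrl.gripper_to(30,30)
s=st()
p,d=optics.grab_frame('wrist'); save('w1',p,None,1.5)
np.save('w1.npy',d)
print(proj(arc(2.737,z=87),cam('wrist',(s['eef_pos'],s['eef_rot']))))
E
```

```text
dome [463. 315. 133.]
bell [ 620. -287.   71.]
spacer [ 464. -304.   40.]
[-4.10728904e-02  2.40356127e-01  1.79736960e+00 -4.44089210e-16
  1.10386692e+00  1.93431609e+00]
[-2.01336298e-01  2.29291413e-01  1.81133868e+00 -4.44089210e-16
  1.10096256e+00  1.01105268e+00]
[-2.88032955e-01  3.63309017e-01  1.63387173e+00 -4.44089210e-16
  1.14441190e+00  6.43560250e-02]
t 3.27 pos [515.2  65.1 190. ] F [-0.3 -0.   0.5] w 30.2 psi -1.975 tilt [ 0. -0.]
[261.11386868 186.22960656]
```

View pics/w1.png

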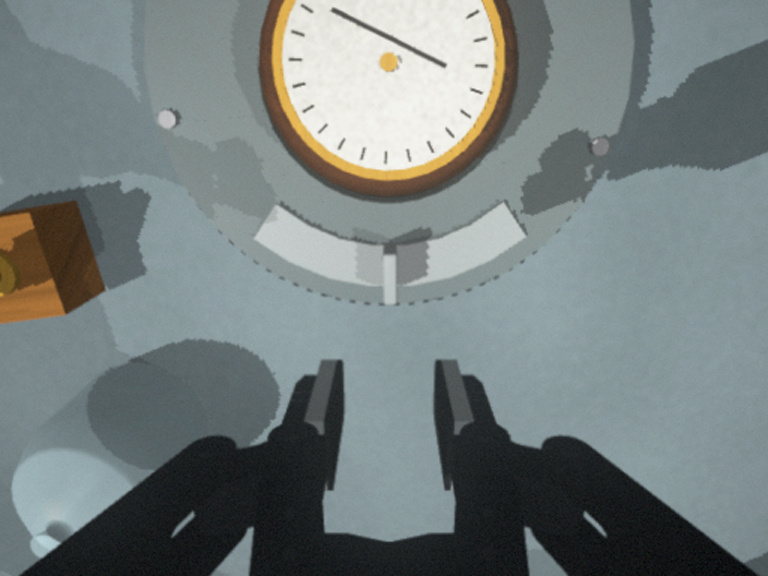

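Run:
```python
from h import *
RO=lambda th:Rz(th+np.pi/2-2*np.pi)
print(ctrl.move_l(arc(2.737,z=88),vel=120,threshold=8)); st()
ths=np.linspace(2.737,4.22,10)[1:]
for th in ths:
    hit=ctrl.move_l(arc(th,z=88),RO(th),vel=60,threshold=12)
    s=st()
    if hit: print('HIT',th); break
p,d=optics.grab_frame('wrist'); save('w2',p,None,1.5)
```

```text
False
t 4.33 pos [516.   65.1  88.8] F [ 0.2  0.5 -0. ] w 30.0 psi -1.975 tilt [ 0.002 -0.   ]
t 4.78 pos [510.2  47.9  88.9] F [-0.1  0.2  0.3] w 29.8 psi -1.812 tilt [0.002 0.   ]
t 5.22 pos [506.9  30.3  88.2] F [ 0.8  1.  -0. ] w 30.0 psi -1.648 tilt [0.001 0.   ]
t 5.67 pos [506.8  12.3  88. ] F [ 0.1 -0.4  0.3] w 29.9 psi -1.483 tilt [0. 0.]
t 6.12 pos [509.8  -5.4  88. ] F [-0.2  0.5  0.1] w 29.8 psi -1.318 tilt [-0.  0.]
t 6.58 pos [515.6 -22.5  87.9] F [ 0.9  0.6 -0.6] w 30.0 psi -1.153 tilt [-0.  0.]
t 7.03 pos [524.2 -38.4  87.9] F [-0.2  0.3 -0.4] w 29.9 psi -0.989 tilt [-0.001  0.   ]
t 7.47 pos [535.3 -52.6  87.9] F [-0.6 -0.1  0.3] w 29.7 psi -0.824 tilt [-0.001  0.   ]
t 7.92 pos [548.6 -64.8  87.8] F [-0.1 -0.3 -1. ] w 29.7 psi -0.659 tilt [-0.001  0.   ]
t 8.38 pos [563.7 -74.7  87.8] F [ 1.1  0.2 -0.4] w 30.1 psi -0.494 tilt [-0.001  0.   ]
```

View pics/w2.png

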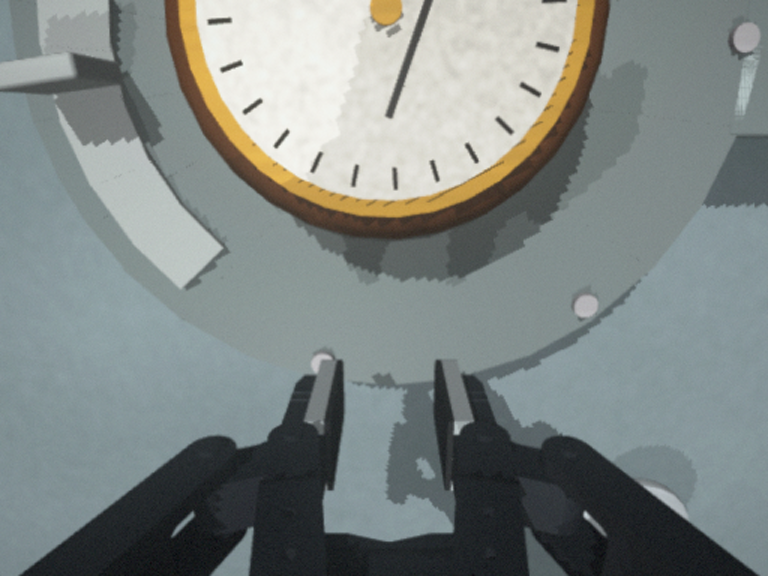

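Run:
```python
from h import *
s=st(); cp=cam('wrist',(s['eef_pos'],s['eef_rot']))
for q in ((0,15,25),(0,-15,25),(0,15,6),(11,15,25),(-11,15,25)):
    print(q,proj(s['eef_pos']+s['eef_rot']@np.array(q),cp)*1.5)
p,d=optics.grab_frame('scene'); save('s2',p,(135,120,335,270),4)
p,d=optics.grab_frame('wrist')
for uv in ((222,250),(300,250),(215,265),(40,48)): print(uv,d[uv[1],uv[0]], pixd(uv,d[uv[1],uv[0]],cp))
```

```text
t 8.43 pos [563.6 -74.6  87.8] F [ 0.8 -0.3  0.5] w 30.1 psi -0.494 tilt [-0.001  0.   ]
(0, 15, 25) [423.51681799 341.74292565]
(0, -15, 25) [349.45811748 341.66727315]
(0, 15, 6) [427.01805387 363.94587551]
(11, 15, 25) [424.20126196 316.59763313]
(-11, 15, 25) [422.84784426 365.9555078 ]
(222, 250) 143.62758 [556.08183043 -55.58519609 113.72983276]
(300, 250) 144.5876 [586.58542111 -72.51533042 112.82221451]
(215, 265) 132.09785 [554.64780644 -54.97226277 125.9508601 ]
(40, 48) 141.32353 [524.187139    60.48399247  86.81172064]
```

View pics/s2.png

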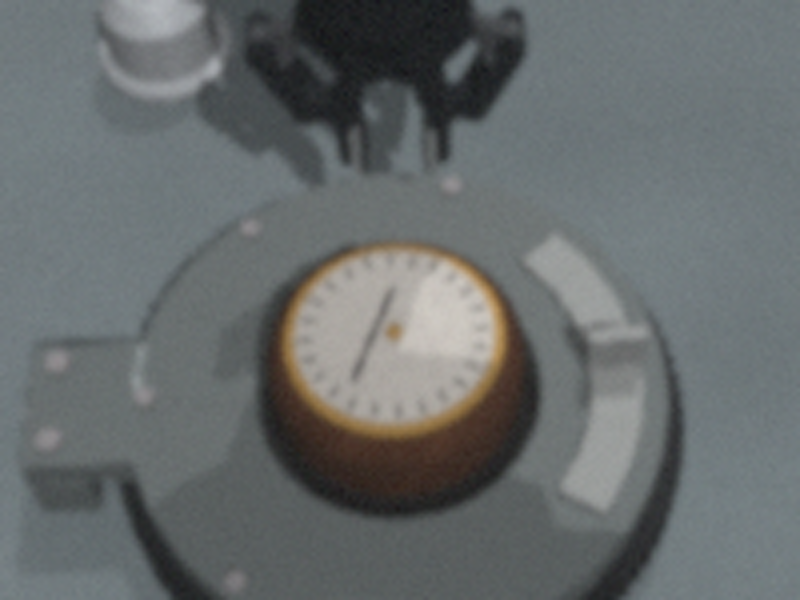

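Run:
```python
from h import *
s=st(); 
cw=cam('wrist',(s['eef_pos'],s['eef_rot'])); p,d=optics.grab_frame('wrist'); P=cloud(d,cw)
L=(P-s['eef_pos'])@s['eef_rot']
for u in (218,224,296,302):
    for v in range(236,330,8): print(u,v,np.round(L[v,u],0),p[v,u],end=' | ')
    print()
cs=cam('scene'); p,d=optics.grab_frame('scene'); P=cloud(d,cs); L=(P-s['eef_pos'])@s['eef_rot']
m=(d>0)&(abs(L[...,0])<30)&(abs(L[...,1])<60)&(L[...,2]>-60)&(P[...,2]>66)
v,u=np.where(m); Q=L[m]; o=np.argsort(-Q[:,2])[:40]
for i in o: print((u[i],v[i]),np.round(Q[i]),end=' ')
```

```text
t 8.53 pos [563.7 -74.7  87.8] F [-0.3  0.  -0.3] w 30.0 psi -0.493 tilt [-0.001  0.   ]
218 236 [ -9. -25.  32.] [153 152 154] | 218 244 [ 13. -18. -19.] [119 127 126] | 218 252 [ 13. -17. -28.] [119 126 127] | 218 260 [ 14. -16. -35.] [120 127 129] | 218 268 [ 13. -16. -41.] [83 89 91] | 218 276 [ 13. -15. -47.] [44 46 50] | 218 284 [ 11. -15. -49.] [49 53 53] | 218 292 [  7. -15. -48.] [38 43 44] | 218 300 [  4. -15. -49.] [35 38 39] | 218 308 [ -1. -15. -48.] [35 36 39] | 218 316 [ -4. -16. -48.] [36 37 40] | 218 324 [ -8. -16. -49.] [73 78 79] | 
224 236 [-10. -22.  34.] [141 153 153] | 224 244 [ 13. -15. -20.] [55 60 60] | 224 252 [ 13. -15. -27.] [48 47 49] | 224 260 [ 11. -14. -31.] [39 43 44] | 224 268 [ 10. -14. -35.] [37 39 41] | 224 276 [  6. -14. -35.] [36 39 45] | 224 284 [  3. -14. -37.] [34 39 41] | 224 292 [  0. -14. -38.] [32 38 40] | 224 300 [ -4. -14. -39.] [35 41 40] | 224 308 [ -6. -14. -41.] [73 85 85] | 224 316 [-120.  -31.   89.] [119 135 137] | 224 324 [-129.  -32.   89.] [136 153 155] | 
296 236 [-10.  25.  33.] [138 147 147] | 296 244 [ 12.  18. -19.] [116
[... 2087 characters left out ...]
int64(160)) [  6.  24. -21.] (np.int64(246), np.int64(160)) [  8. -25. -21.] (np.int64(241), np.int64(161)) [ 10. -15. -21.] (np.int64(223), np.int64(162)) [ 12.  22. -22.] (np.int64(243), np.int64(161)) [ 11. -19. -22.] (np.int64(246), np.int64(159)) [  6. -25. -22.] (np.int64(224), np.int64(161)) [ 10.  20. -23.] (np.int64(244), np.int64(159)) [  7. -21. -23.] (np.int64(219), np.int64(159)) [  6.  30. -24.] (np.int64(242), np.int64(161)) [ 12. -17. -24.] (np.int64(241), np.int64(160)) [ 10. -15. -24.] (np.int64(223), np.int64(161)) [ 11.  22. -24.] (np.int64(222), np.int64(159)) [  7.  24. -25.] (np.int64(243), np.int64(160)) [ 10. -19. -25.] (np.int64(245), np.int64(159)) [  8. -23. -25.]
```

Run:
```python
from h import *
s=st(); cp=cam('wrist',(s['eef_pos'],s['eef_rot']))
for uv in ((322,360),(585,305)):
    q=pix2z((uv[0]/1.5,uv[1]/1.5),57,cp); dd=q[:2]-AX; print(q,np.hypot(*dd),np.arctan2(dd[1],dd[0])%(2*np.pi))
print(ctrl.tcp_to_tips)
th=4.36
ctrl.move_l(arc(th,106,88),Rz(th+np.pi/2-2*np.pi),vel=80)
print(ctrl.move_l(arc(th,106,68),vel=60,threshold=5)); st()
print(ctrl.move_l(arc(th,106,15),vel=20,threshold=5)); s=st()
cp=cam('wrist',(s['eef_pos'],s['eef_rot']))
p,d=optics.grab_frame('wrist'); save('w3',p,None,1.5)
p,d=optics.grab_frame('scene'); save('s3',p,(135,120,335,270),4)
```

```text
t 8.62 pos [563.9 -74.8  87.9] F [0.2 0.7 0.4] w 30.2 psi -0.493 tilt [-0.  0.]
[534.34964556 -71.92985036  57.        ] 124.5035960989099 3.9939413913032586
[ 642.20330483 -101.36566359   57.        ] 125.86008854997576 4.919680660365174
25.0
False
t 9.45 pos [579.  -77.5  67.2] F [ 0.7 -0.5  1.1] w 30.4 psi -0.353 tilt [-0.002  0.   ]
True
t 10.84 pos [579.7 -77.7  42.9] F [-1.  -0.3  5.5] w 29.8 psi -0.352 tilt [-0.  0.]
```

View pics/w3.png

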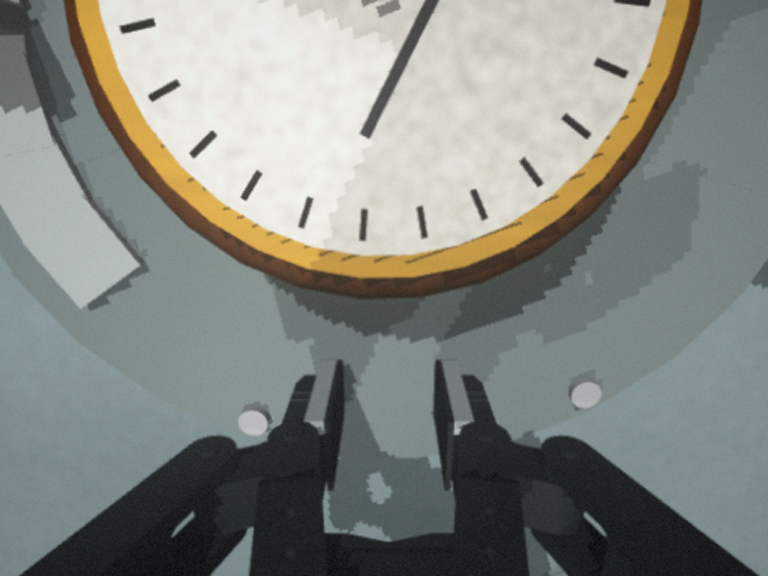

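View pics/s3.png

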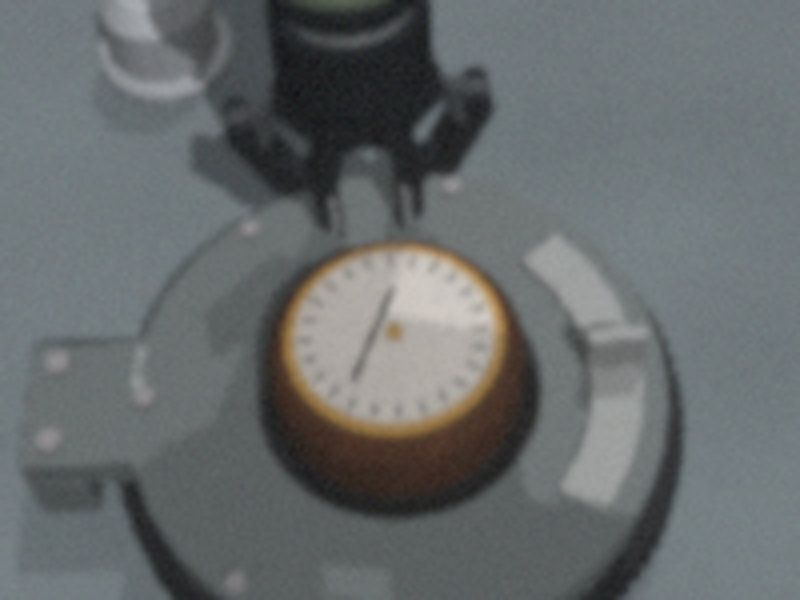

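Run:
```python
from h import *
RO=lambda th:Rz(th+np.pi/2-2*np.pi)
th=4.36
ctrl.move_l(arc(th,106,135),vel=200)
ctrl.move_l(arc(2.737,110,135),RO(2.737),vel=200)
print(ctrl.move_l(arc(2.737,z=52),vel=100,threshold=6)); st()
ths=np.linspace(2.737,4.29,9)[1:]
for th in ths:
    hit=ctrl.move_l(arc(th,z=52),RO(th),vel=70,threshold=10)
    s=st()
    if hit: print('HIT',th); break
p,d=optics.grab_frame('wrist'); save('w4',p,None,1.5)
```

```text
False
t 14.32 pos [515.9  65.1  52.7] F [0.9 0.9 0.4] w 30.2 psi -1.975 tilt [ 0.001 -0.   ]
t 14.78 pos [509.3  44.7  52.8] F [ 0.1 -0.   0.2] w 30.0 psi -1.783 tilt [ 0.001 -0.   ]
t 15.23 pos [506.4  23.8  52.1] F [ 0.  -0.3  0.6] w 30.2 psi -1.589 tilt [0. 0.]
t 15.69 pos [507.9   2.7  51.9] F [ 0.9  0.  -0.3] w 30.5 psi -1.395 tilt [-0.  0.]
t 16.15 pos [513.7 -17.8  51.9] F [ 0.  -0.9 -0.8] w 30.0 psi -1.201 tilt [-0.  0.]
t 16.61 pos [523.3 -36.8  52. ] F [ 0.2 -0.6 -0.1] w 29.8 psi -1.007 tilt [-0.  0.]
t 17.07 pos [536.4 -53.6  51.9] F [-0.5 -0.3 -0.1] w 29.9 psi -0.813 tilt [-0.  0.]
t 17.52 pos [552.4 -67.6  51.9] F [-1.2 -0.2 -0.5] w 30.5 psi -0.618 tilt [-0.  0.]
t 17.98 pos [570.8 -78.2  51.9] F [-0.4  0.1 -0.1] w 29.9 psi -0.424 tilt [-0.  0.]
```

View pics/w4.png

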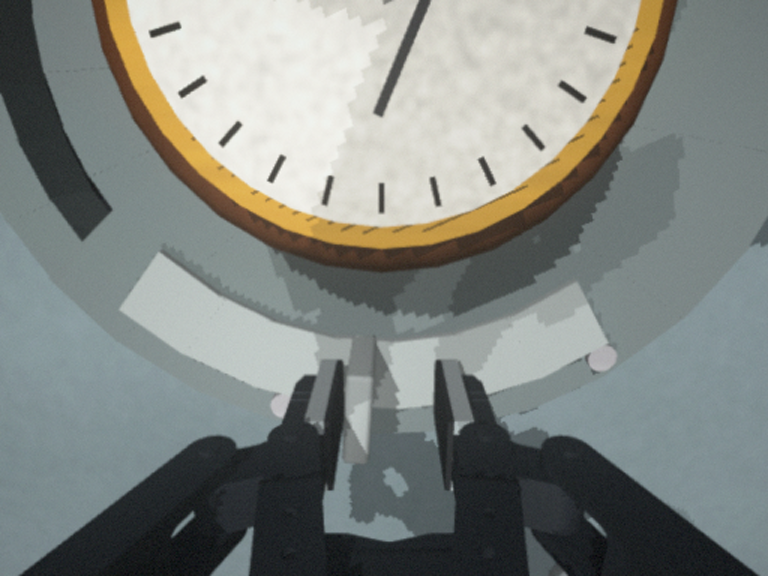

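Run:
```python
from h import *
RO=lambda th:Rz(th+np.pi/2-2*np.pi)
for th in (4.34,4.39,4.44,4.49):
    hit=ctrl.move_l(arc(th,z=52),RO(th),vel=25,threshold=7)
    s=st(); dd=s['eef_pos'][:2]-AX; print(np.arctan2(dd[1],dd[0])%6.2832)
    if hit: print('HIT',th); break
p,d=optics.grab_frame('wrist'); save('w5',p,None,1.5)
dd=s['eef_pos'][:2]-AX; th=np.arctan2(dd[1],dd[0])%6.2832
# back off a little then lift
ctrl.move_l(arc(th-0.05,z=52),vel=60)
ctrl.move_l(arc(th-0.05,z=150),vel=200)
# view slot
c=arc(MID,110,0); 
psi=MID+np.pi/2-2*np.pi
x=Rz(psi)[:,0]
ctrl.move_ptp(arc(MID,110+70,190),Rz(psi))
ctrl.gripper_to(45)
s=st(); p,d=optics.grab_frame('wrist'); save('w6',p,None,1.5); np.save('w6.npy',d); import pickle; pickle.dump((s['eef_pos'],s['eef_rot']),open('w6.pk','wb'))
p,d=optics.grab_frame('top'); save('t6',p,(110,80,310,230),4)
```

```text
t 18.40 pos [575.  -79.9  51.7] F [-3.8  2.   2.2] w 29.8 psi -0.373 tilt [-0.003  0.001]
4.326906127975169
t 18.61 pos [574.4 -79.3  50.7] F [ 0.  -0.3  0.5] w 30.2 psi -0.348 tilt [-0.01   0.004]
4.31935457125553
HIT 4.39
t 21.58 pos [454.4 100.2 190. ] F [-0.6 -0.5 -0.4] w 44.7 psi -2.023 tilt [-0. -0.]
```

View pics/w6.png

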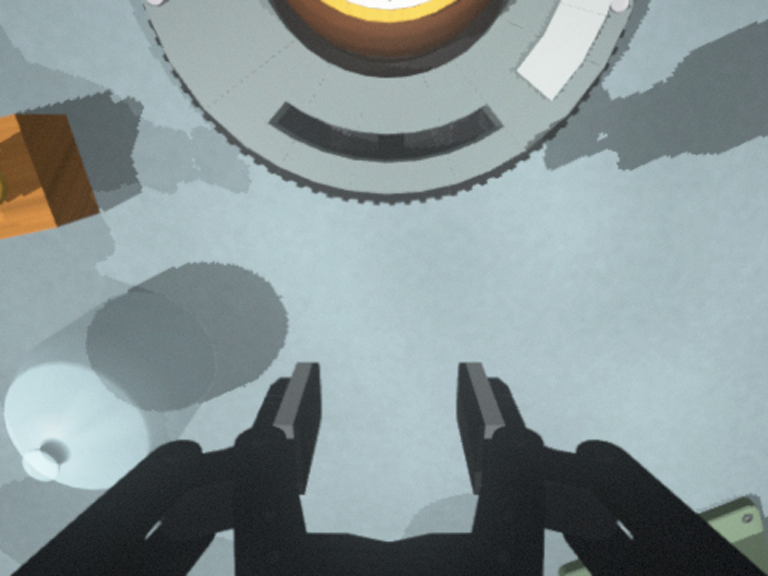

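View pics/t6.png

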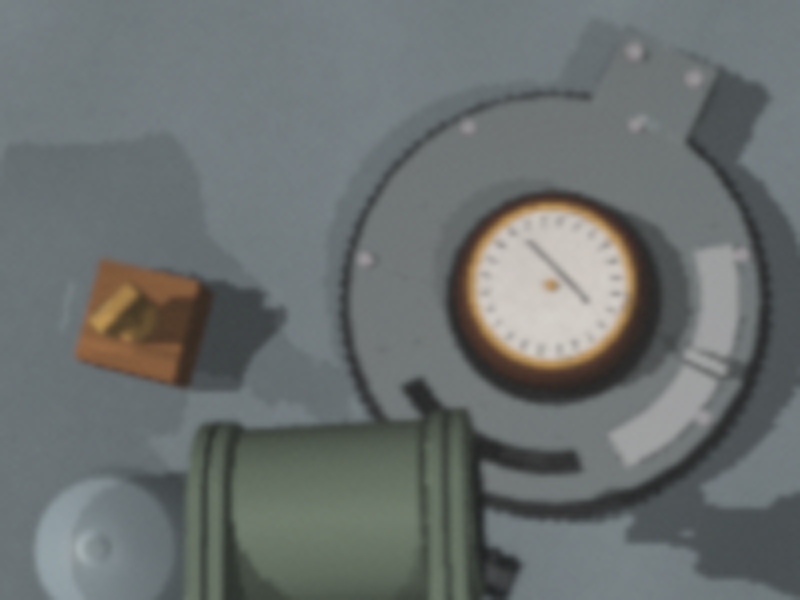

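Run:
```python
from h import *
import pickle
T=cam('top'); f=lambda u,v:(110+(u+.5)/4-.5,80+(v+.5)/4-.5)
def pol(q): d=q[:2]-AX; return 'r %.1f th %.3f'%(np.hypot(*d),np.arctan2(d[1],d[0])%6.28318)
for u,v in ((610,437),(627,467),(695,247),(735,245)): print(pol(pix2z(f(u,v),58,T)))
print('tab',pol(pix2z(f(708,362),87,T)))
W=cam('wrist',pickle.load(open('w6.pk','rb')))
for u,v in ((270,122),(287,102),(484,105),(502,126)): print('slot',pol(pix2z(((u+.5)/1.5-.5,(v+.5)/1.5-.5),55,W)))
D=np.load('w6.npy'); P=cloud(D,W); dd=P[...,:2]-AX; r=np.hypot(dd[...,0],dd[...,1]); th=np.arctan2(dd[...,1],dd[...,0])%6.28318
img=cv2.imread('pics/w6.png'); 
m=(D>0)&(P[...,2]<50)&(r>98)&(r<122)&(abs(th-MID)<.75)
for t in np.arange(-.66,.68,.04):
    k=m&(abs(th-MID-t)<.02); print('%.2f'%t,k.sum(),np.round(np.percentile(P[k][:,2],[5,50,95]),0) if k.any() else '',end=' | ')
c=img[140:250,380:780] if 0 else img[85:175,255:515]
c=cv2.resize(c,None,fx=3,fy=3,interpolation=cv2.INTER_CUBIC); c=np.clip(c.astype(float)*2.5,0,255).astype(np.uint8); cv2.imwrite('pics/w6c.png',c)
```

```text
r 100.4 th 3.504
r 123.0 th 3.527
r 100.3 th 5.028
r 126.0 th 4.967
tab r 111.6 th 4.255
slot r 118.5 th 2.065
slot r 103.8 th 2.086
slot r 101.2 th 3.227
slot r 116.6 th 3.258
-0.66 0  | -0.62 137 [28. 33. 48.] | -0.58 86 [28. 29. 41.] | -0.54 93 [28. 30. 45.] | -0.50 89 [28. 29. 42.] | -0.46 93 [28. 29. 41.] | -0.42 91 [28. 29. 43.] | -0.38 92 [28. 29. 43.] | -0.34 93 [28. 29. 41.] | -0.30 95 [28. 29. 43.] | -0.26 90 [28. 29. 40.] | -0.22 89 [28. 29. 40.] | -0.18 89 [28. 29. 38.] | -0.14 90 [28. 29. 43.] | -0.10 94 [ 6. 29. 37.] | -0.06 91 [ 4.  5. 39.] | -0.02 75 [ 4.  5. 41.] | 0.02 94 [ 4.  5. 45.] | 0.06 93 [ 5. 11. 37.] | 0.10 91 [28. 29. 38.] | 0.14 91 [28. 29. 41.] | 0.18 91 [28. 29. 40.] | 0.22 89 [28. 29. 37.] | 0.26 89 [28. 29. 41.] | 0.30 91 [28. 29. 42.] | 0.34 91 [28. 29. 43.] | 0.38 91 [28. 29. 43.] | 0.42 93 [28. 29. 41.] | 0.46 88 [28. 29. 45.] | 0.50 89 [28. 29. 45.] | 0.54 97 [28. 29. 46.] | 0.58 77 [29. 38. 48.] | 0.62 0  | 0.66 0  |
```

View pics/w6c.png

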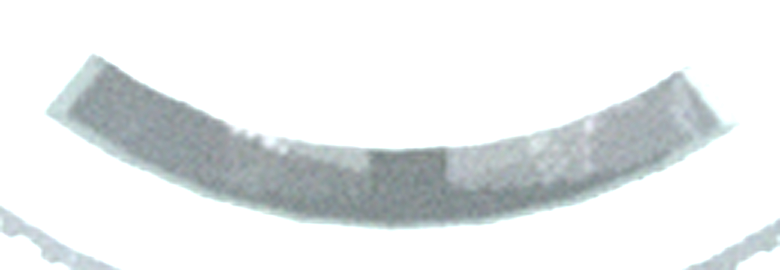

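View pics/w5.png

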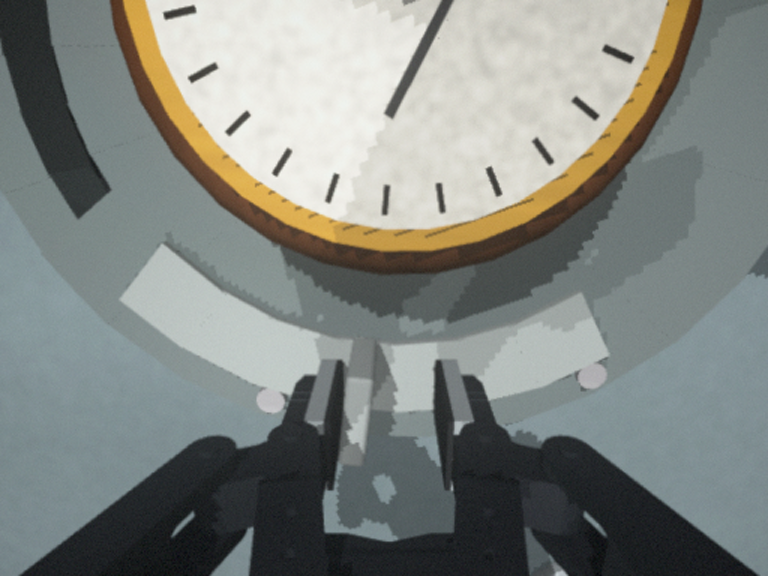

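Run:
```python
from h import *
import pickle
W=cam('wrist',pickle.load(open('w6.pk','rb')))
def pol(q): d=q[:2]-AX; return 'r %.1f th %.3f'%(np.hypot(*d),np.arctan2(d[1],d[0])%6.28318)
for u,v in ((388.5,135),(388.5,160)): print('mid edge',pol(pix2z(((u+.5)/1.5-.5,(v+.5)/1.5-.5),55,W)))
D=np.load('w6.npy'); P=cloud(D,W); dd=P[...,:2]-AX; r=np.hypot(dd[...,0],dd[...,1]); th=np.arctan2(dd[...,1],dd[...,0])%6.28318
print('cover z',np.median(P[(D>0)&(r>80)&(r<95)&(abs(th-MID)<.7)][:,2]))
k=(P[...,2]<15)&(D>0)&(r>95)&(r<125)&(abs(th-MID)<.4); Q=P[k]; print('notch',k.sum(),np.percentile(th[k],[1,5,50,95,99]),r[k].min(),r[k].max())
k=(P[...,2]<35)&(D>0)&(r>95)&(r<125)&(abs(th-MID)<.8); print('floor th',np.percentile(th[k],[0.5,99.5]),'r',np.percentile(r[k],[1,99]))
# notch edges on track just each side (z 25-33)
k=(P[...,2]<33)&(P[...,2]>24)&(D>0)&(r>104)&(r<116)&(abs(th-MID)<.4); t=np.sort(th[k]); g=np.argmax(np.diff(t)); print('gap',t[g],t[g+1],(t[g]+t[g+1])/2)
```

```text
mid edge r 103.5 th 2.671
mid edge r 117.5 th 2.674
cover z 53.9639158292351
notch 290 [2.60716883 2.61483361 2.68277506 2.75129806 2.75660862] 103.94357405629334 120.69563471612535
floor th [2.06234067 3.2587496 ] r [103.11541572 119.66529677]
gap 2.6090582128972257 2.756053811898733 2.6825560123979795
```

Run:
```python
from h import *
import pickle
print(ctrl.solve_ik(np.array([610.2,302.2,61]),Rz(.785)),ctrl.solve_ik(arc(2.4,z=90),Rz(2.683+np.pi/2-np.pi)))
ctrl.move_ptp(np.array([610.2,302.2,150]),Rz(.785))
ctrl.gripper_to(40,40)
s=st(); p,d=optics.grab_frame('wrist'); save('w7',p,None,1.5); np.save('w7.npy',d); pickle.dump((s['eef_pos'],s['eef_rot']),open('w7.pk','wb'))
W=cam('wrist',(s['eef_pos'],s['eef_rot'])); P=cloud(d,W); r=np.linalg.norm(P[...,:2]-[610,302],axis=-1)
m=(d>0)&(r<35)&(P[...,2]>98)&(P[...,2]<118); print(m.sum(),cv2.minAreaRect(P[m][:,:2].astype(np.float32)),np.median(P[m][:,2]))
m=(d>0)&(r<60)&(P[...,2]>44)&(P[...,2]<52.5); print(cv2.minAreaRect(P[m][:,:2].astype(np.float32)))
```

```text
[ 3.32906647e-01  5.76772502e-01  1.38031555e+00 -4.44089210e-16
  1.18450461e+00 -4.52093353e-01] [ 1.84704138e-02  2.84471211e-01  1.73552518e+00 -4.44089210e-16
  1.12159626e+00 -1.09373326e+00]
t 24.05 pos [610.3 302.  150.2] F [ 0.3 -0.7  0.1] w 40.1 psi 0.785 tilt [0. 0.]
970 ((610.0809326171875, 305.3922119140625), (11.972193717956543, 35.73799514770508), 44.50483322143555) 107.94702182701747
((610.5453491210938, 304.761474609375), (70.44532012939453, 70.59223175048828), 74.58145904541016)
```

View pics/w7.png

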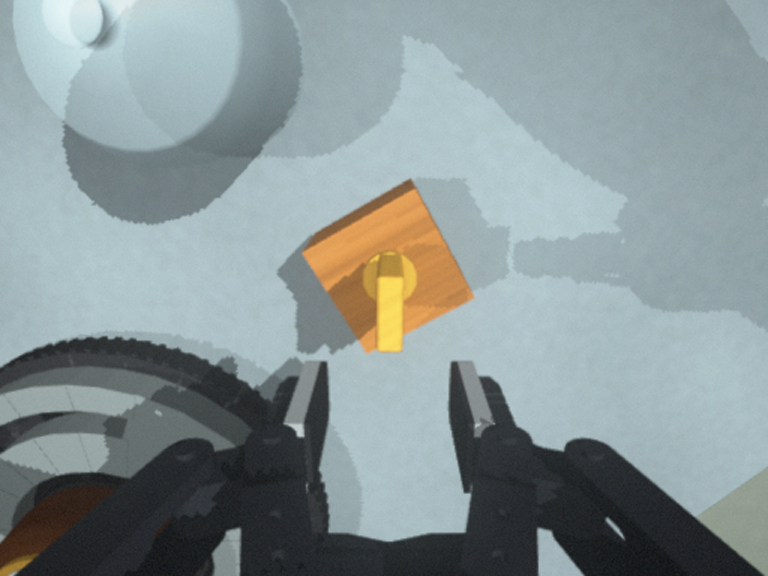

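Run:
```python
from h import *
import pickle
ps=pickle.load(open('w7.pk','rb')); W=cam('wrist',ps); d=np.load('w7.npy'); P=cloud(d,W); L=(P-ps[0])@ps[1]
print(ps)
m=(d>0)&(P[...,2]>104)&(P[...,2]<118)&(np.hypot(P[...,0]-610,P[...,1]-302)<35)
v,u=np.where(m); print(u.min(),u.max(),v.min(),v.max(),d[m].mean()); print(L[m].mean(0),P[m].mean(0), L[m].min(0),L[m].max(0))
for u in range(250,270,2): print(u,np.round(d[215,u]),np.round(L[215,u],1),np.round(P[215,u],1))
```

```text
(array([610.2937195 , 301.97542037, 150.22632706]), array([[-7.06509994e-01,  7.07703007e-01,  2.86884481e-04],
       [ 7.07703050e-01,  7.06510005e-01,  7.71884311e-05],
       [-1.48060272e-04,  2.57563420e-04, -9.99999956e-01]]))
250 268 183 234 210.81107
[ 3.36017121  2.23019023 42.32363607] [609.51017928 305.9323424  107.90276976] [-15.27889182  -3.85720498  40.43580165] [20.31713168  8.20358415 46.22177426]
250 214.0 [-1.6 -3.7 43.8] [608.8 298.2 106.4]
252 212.0 [-0.9 -2.4 42.1] [609.3 299.7 108.2]
254 212.0 [-1.  -1.1 42.4] [610.3 300.5 107.8]
256 212.0 [-0.9  0.3 42.1] [611.1 301.5 108.1]
258 211.0 [-0.4  1.6 41. ] [611.7 302.8 109.2]
260 213.0 [-1.3  2.9 43. ] [613.3 303.1 107.2]
262 0.0 [  82.5    2.  -153.5] [553.4 361.7 303.7]
264 211.0 [-0.6  5.5 41.3] [614.6 305.5 108.9]
266 212.0 [-0.9  6.8 42.2] [615.8 306.1 108. ]
268 214.0 [-1.9  8.2 44.4] [617.4 306.5 105.8]
```

Run:
```python
from h import *
print(optics.camera_params('wrist')['T_tool_cam'], optics.camera_params('wrist')['mtx'])
W=np.load('w7.npy'); m=optics.camera_params('wrist')
s=sensors.read_state()
P=cloud(W,cam('wrist',(s['eef_pos'],s['eef_rot']))); L=(P-s['eef_pos'])@s['eef_rot']
# finger pads inner faces
for v in (245,255,265,280): 
    row=L[v]; ok=(W[v]>0)&(row[:,2]<0)&(abs(row[:,1])<45); u=np.where(ok)[0]; g=np.argmax(np.diff(u)); print(v,u[g],u[g+1],row[u[g]].round(1),row[u[g+1]].round(1))
```

```text
[[ 8.36503653e-04 -9.47259619e-01 -3.20466090e-01  8.24967651e+01]
 [ 9.99999466e-01  5.98133924e-04  8.42257892e-04  1.96236634e+00]
 [-6.06155250e-04 -3.20466624e-01  9.47259614e-01 -1.53451888e+02]
 [ 0.00000000e+00  0.00000000e+00  0.00000000e+00  1.00000000e+00]] [[323.10755687   0.         258.88743254]
 [  0.         323.10755687 190.12791463]
 [  0.           0.           1.        ]]
245 217 300 [  7.1 -18.2 -13.8] [  8.5  21.7 -16.2]
255 219 299 [  1.2 -17.6 -13.1] [  1.3  21.9 -13.3]
265 219 299 [ -3.3 -17.5 -15. ] [ -4.   22.  -13.9]
280 219 299 [-11.  -17.7 -16.4] [-10.5  22.  -17.2]
```

Run:
```python
from h import *
print(ctrl.move_l(np.array([610.2,302.2,61]),vel=120,threshold=8)); st()
ctrl.gripper_to(8,50); st()
p,d=optics.grab_frame('wrist'); save('w8',p,None,1.5)
ctrl.move_l(np.array([610.2,302.2,140]),vel=120); st()
p,d=optics.grab_frame('wrist'); save('w9',p,None,1.5)
```

```text
False
t 24.99 pos [611.  302.5  62. ] F [-0.2 -0.5  0.1] w 39.9 psi 0.785 tilt [0.002 0.001]
t 25.35 pos [611.2 302.5  62.5] F [0.3 0.2 2.5] w 11.3 psi 0.785 tilt [0.002 0.001]
t 26.21 pos [609.3 301.9 138.8] F [-0.1  0.6 -2.6] w 11.6 psi 0.785 tilt [-0.002 -0.001]
```

View pics/w9.png

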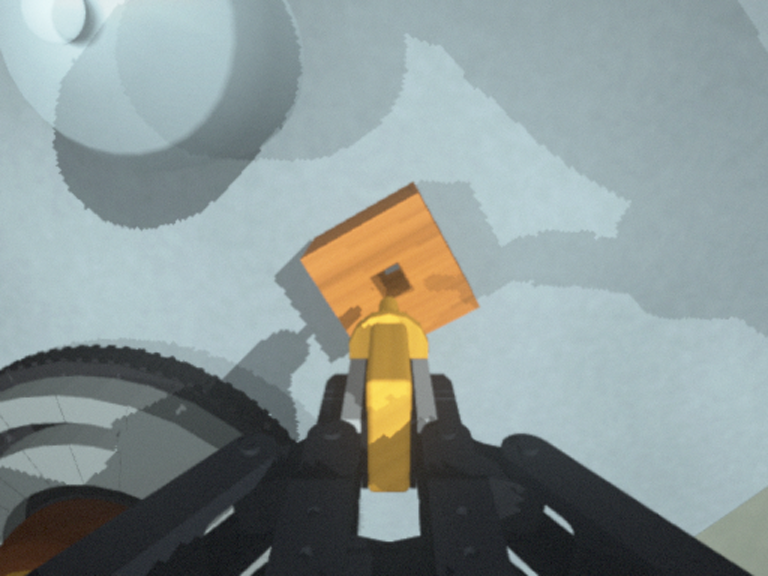

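Run:
```python
from h import *
psi=2.683+np.pi/2-np.pi
ctrl.move_ptp(arc(2.40,110.3,150),Rz(psi)); st()
ctrl.move_l(arc(2.40,110.3,122),vel=120); s=st()
p,d=optics.grab_frame('scene'); save('s10',p,(185,140,385,290),4)
p,d=optics.grab_frame('wrist'); save('w10',p,None,1.5)
```

```text
t 27.14 pos [535.4  96.8 149.9] F [-0.  -0.6 -1.7] w 11.5 psi 1.112 tilt [0.001 0.001]
t 27.52 pos [534.6  97.2 121.1] F [-0.6 -0.9 -2.1] w 11.0 psi 1.114 tilt [-0.002  0.   ]
```

View pics/s10.png

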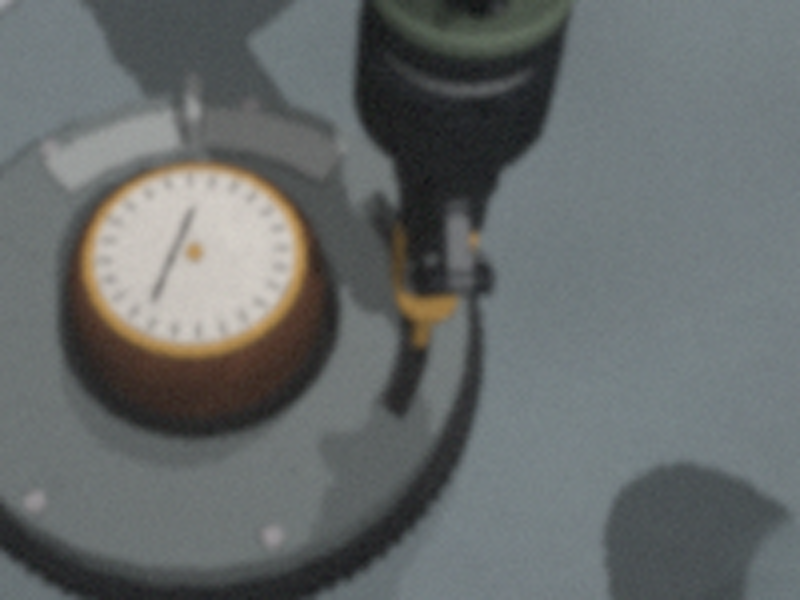

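View pics/w10.png

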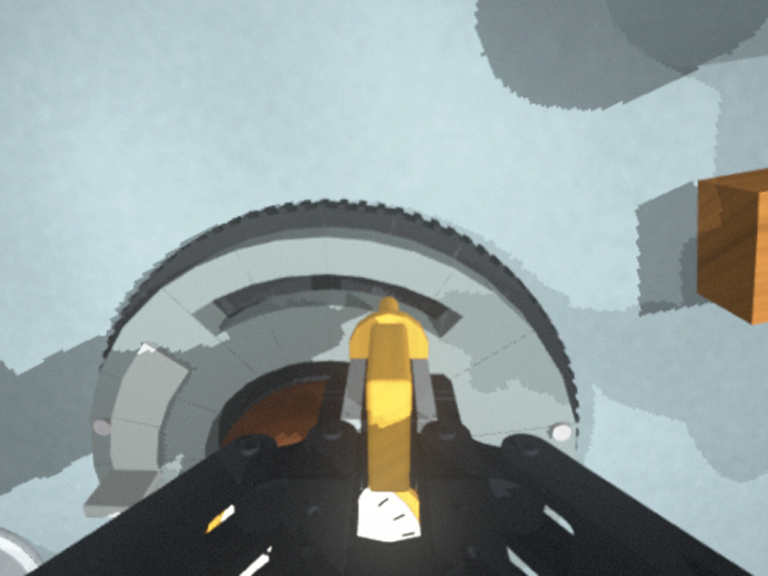

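Run:
```python
from h import *
S=cam('scene'); g=lambda q:np.round((proj(q,S)-[185,140])*4+1.5)
s=st(); c=s['eef_pos']
for z in (60,64,67,70): print(z,g([c[0],c[1],z]))
for r in (102,110,118): print(r,g(arc(2.40,r,55)),g(arc(2.06,r,55)))
p,d=optics.grab_frame('scene'); save('s10b',p,(265,195,315,250),12)
```

```text
t 27.62 pos [535.7  96.9 122.5] F [ 0.1 -0.1 -2.4] w 11.7 psi 1.113 tilt [0.001 0.   ]
60 [413. 348.]
64 [414. 344.]
67 [414. 341.]
70 [415. 338.]
102 [397. 347.] [372. 406.]
110 [413. 350.] [387. 414.]
118 [428. 354.] [401. 422.]
```

View pics/s10b.png

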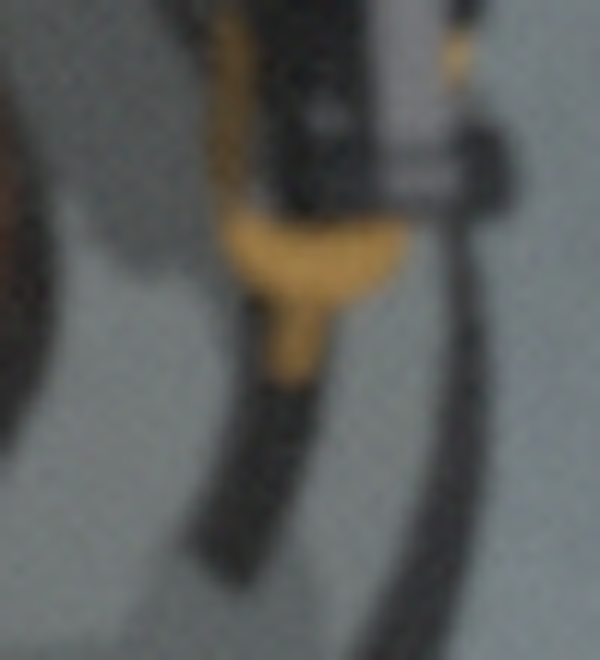

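Run:
```python
from h import *
print(ctrl.move_l(arc(2.40,109.2,94),vel=60,threshold=5)); st()
print(ctrl.move_l(arc(2.40,109.2,76),vel=15,threshold=4)); st()
ctrl.hold(0.2); st()
p,d=optics.grab_frame('scene'); save('s11',p,(185,140,385,290),4)
```

```text
False
t 28.29 pos [535.6  95.5  93.6] F [ 0.4 -0.8 -2.4] w 11.3 psi 1.112 tilt [-0.001  0.   ]
True
t 28.98 pos [535.9  95.5  85.3] F [-1.1  0.2  4.5] w 11.5 psi 1.112 tilt [0. 0.]
t 29.18 pos [535.8  95.6  85.2] F [0.4 0.2 4.9] w 11.4 psi 1.112 tilt [ 0. -0.]
```

View pics/s11.png

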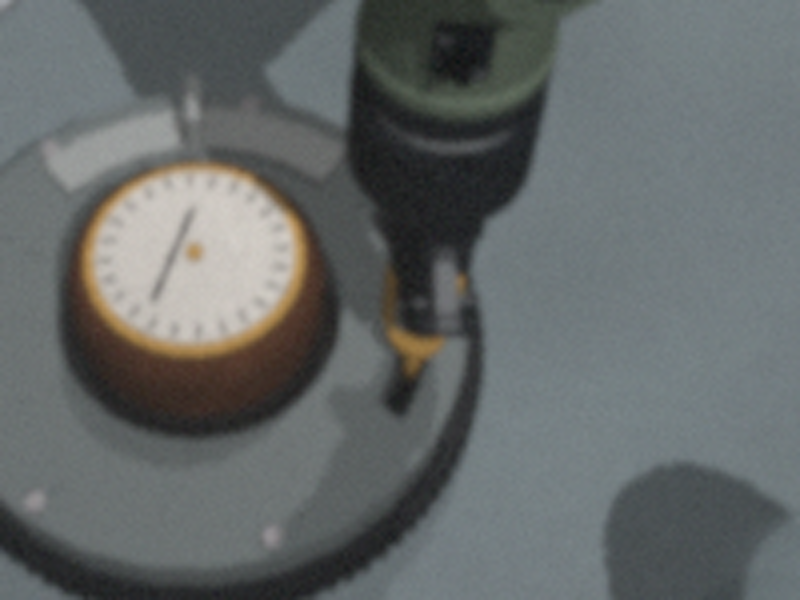

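Run:
```python
from h import *
th=2.40; z=84.8
while th<2.80:
    th+=0.035
    hit=ctrl.move_l(arc(th,109.5,z),vel=25,threshold=7)
    s=st(); print('th cmd %.3f'%th,hit)
    if hit or s['force'][2]<0.5: break
    if s['force'][2]<4: z-=0.4
    if s['force'][2]>9: z+=0.4
    if s['force'][2]>14: break
```

```text
t 29.51 pos [533.6  92.9  85.3] F [0.  0.2 3.1] w 11.2 psi 1.112 tilt [-0.002  0.   ]
th cmd 2.435 False
t 29.81 pos [531.8  90.3  85.3] F [2.3 1.5 4.8] w 11.4 psi 1.112 tilt [0.    0.001]
th cmd 2.470 False
t 30.11 pos [529.2  86.9  85.2] F [1.4 2.1 6.3] w 11.3 psi 1.112 tilt [-0.  0.]
th cmd 2.505 False
t 30.41 pos [526.9  83.8  85.2] F [1.8 1.8 6.2] w 11.5 psi 1.112 tilt [-0.001  0.   ]
th cmd 2.540 False
t 30.71 pos [524.7  80.6  85.2] F [2.5 2.5 6.8] w 11.2 psi 1.112 tilt [-0.001  0.   ]
th cmd 2.575 False
t 31.01 pos [522.7  77.4  85.2] F [0.8 2.6 6.2] w 11.5 psi 1.112 tilt [-0.001  0.001]
th cmd 2.610 False
t 31.31 pos [520.4  73.7  84.8] F [1.8 2.  5.6] w 11.9 psi 1.112 tilt [-0.002 -0.   ]
th cmd 2.645 False
t 31.55 pos [515.7  69.9  82.6] F [ 0.7 -0.8 -1.6] w 11.5 psi 1.113 tilt [-0.008 -0.001]
th cmd 2.680 True
```

Run:
```python
from h import *
s=st(); x,y=s['eef_pos'][:2]; print(np.hypot(x-AX[0],y-AX[1]),np.arctan2(y-AX[1],x-AX[0]))
t=arc(2.687,109.5,0)
print(ctrl.move_l([t[0],t[1],70.5],vel=30,threshold=6)); st()
print(ctrl.move_l([t[0],t[1],62],vel=15,threshold=5)); st()
p,d=optics.grab_frame('scene'); save('s12',p,(235,170,335,245),8)
p,d=optics.grab_frame('wrist'); save('w12',p,None,1.5)
```

```text
t 31.55 pos [515.7  69.9  82.6] F [ 0.7 -0.8 -1.6] w 11.5 psi 1.113 tilt [-0.008 -0.001]
111.50880117280292 2.6957663762941335
False
t 32.17 pos [517.9  69.9  70.4] F [-0.1 -0.5 -1.6] w 11.5 psi 1.113 tilt [-0.002  0.   ]
True
t 32.54 pos [518.5  69.9  67.4] F [-0.6 -0.1  5.5] w 11.1 psi 1.113 tilt [-0.001  0.   ]
```

View pics/s12.png

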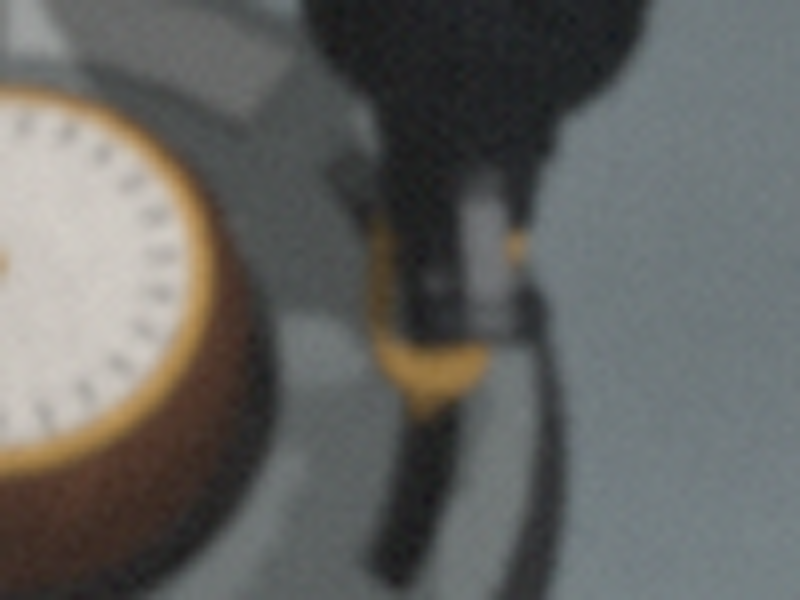

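Run:
```python
from h import *
ctrl.gripper_to(32); s=st()
e=s['eef_pos']
print(ctrl.move_l([e[0],e[1],190],vel=150,threshold=10)); st()
ctrl.move_l([e[0]-130,e[1]+0,230],vel=250); s=st()
p,d=optics.grab_frame('scene'); save('s13',p,(135,155,335,305),4); np.save('s13.npy',d)
p,d=optics.grab_frame('top'); save('t13',p,(110,80,310,230),4); np.save('t13.npy',d)
```

```text
t 32.98 pos [516.5  69.9  65.5] F [-0.1 -0.5 -0.2] w 31.6 psi 1.113 tilt [-0.005  0.   ]
False
t 33.95 pos [515.6  70.  188.9] F [-0.3 -0.1 -0.3] w 31.7 psi 1.113 tilt [-0.006  0.   ]
t 34.64 pos [386.9  69.9 229.6] F [ 1.1 -0.4  0.8] w 32.1 psi 1.113 tilt [-0.004  0.   ]
```

View pics/s13.png

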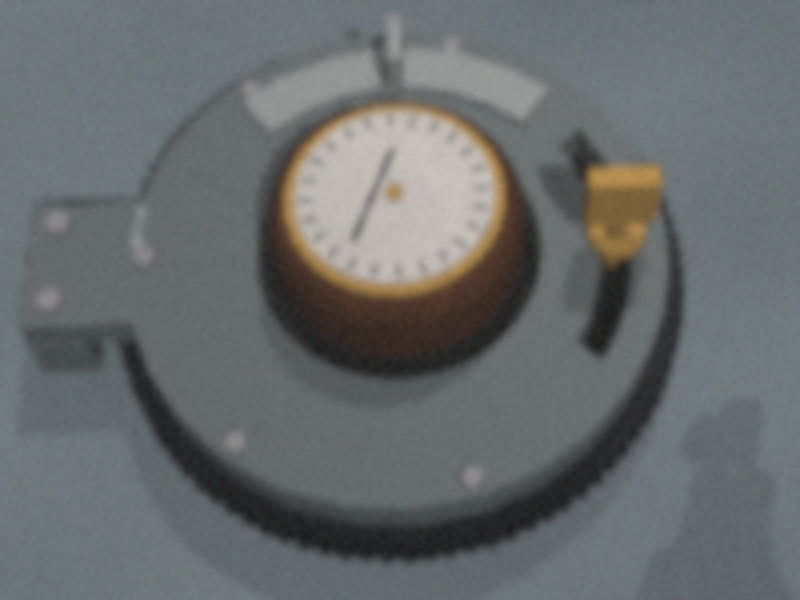

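View pics/t13.png

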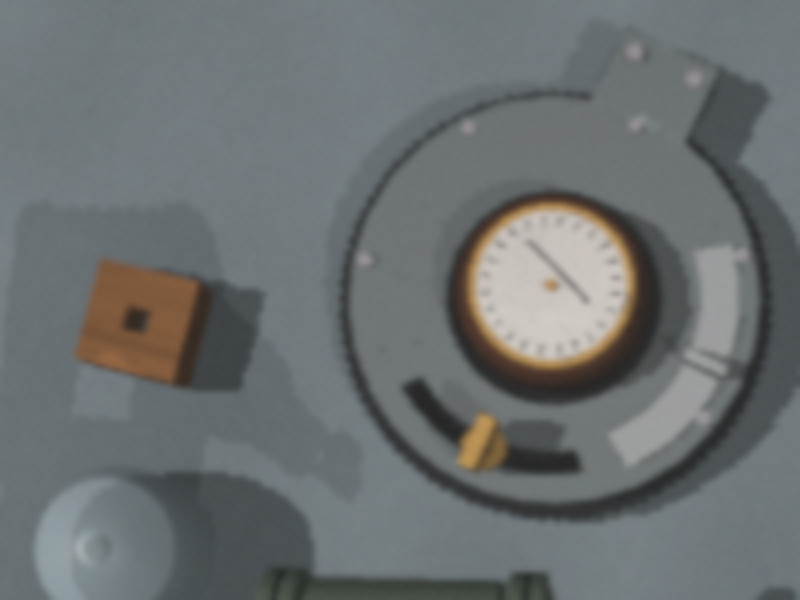

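Run:
```python
from h import *
for n in ('s','t'):
    D=np.load(n+'13.npy'); cp=cam('scene' if n=='s' else 'top'); P=cloud(D,cp)
    m=(D>0)&(np.hypot(P[...,0]-518,P[...,1]-70)<32)&(P[...,2]>75); print(n,m.sum(),np.percentile(P[m][:,2],[50,90,97]),cv2.minAreaRect(P[m&(P[...,2]>100)][:,:2].astype(np.float32)))
    d=P[...,:2]-AX; r=np.hypot(d[...,0],d[...,1]); t=np.arctan2(d[...,1],d[...,0])%6.2832
    k=(D>0)&(r>88)&(r<130)&(P[...,2]>72)&(P[...,2]<92)&(t>3.8); print('tab',k.sum(),np.median(t[k]))
p,_=optics.grab_frame('top'); a=cv2.imread('pics/top0.png',0).astype(int); b=cv2.cvtColor(p,cv2.COLOR_RGB2GRAY).astype(int)
# rim/case region difference & rotation of dial
dd=np.abs(a-b)[135:172,230:268]; print('dial diff',dd.mean(),dd.max())
```

```text
s 273 [103.82393723 113.99944036 114.71298063] ((518.1572875976562, 71.70933532714844), (11.753531455993652, 36.15681457519531), 63.37923049926758)
tab 58 4.246569787971895
t 85 [111.64244329 115.52989149 116.49566439] ((517.4175415039062, 70.7899169921875), (11.867548942565918, 34.81264877319336), 62.83397674560547)
tab 43 4.239385244073421
dial diff 5.498577524893315 9
```

Run:
```python
from h import *
ctrl.finish_job(); st()
```

```text
the job is handed in; nothing more can be done
the job is handed in; nothing more can be done
```

The job is done and handed in at about 35 s: the shutter is open, and the key stands released in the index notch with its collar down on the cover.

- **Fingertip offset:** The first pass at the shutter missed the tab without touching anything. The fingertips stand about 37 mm farther back than `ctrl.tcp_to_tips` (25) says. Both cameras and a light touch on the cover (about 5 N) agreed, so I worked from the measured value.
- **Shutter:** I pushed it round by its tab until it met the stop. The last images put its angle at about 1.55 rad, against 1.57 for fully open. I take the difference as measurement error, because the contact force rose sharply at the stop.
- **Key:** The depth image showed the notch near the slot's middle. I lowered the pin onto the track 0.28 rad short of it and dragged with about 7–9 N of downward load. The key dropped where expected, and I pressed it down to firm contact and let go.
- **Last checks:**
  - The head top measured 114–116 mm above the bench; 114 is expected when the key is fully down, and 132 if it were still on the track.
  - The key stands upright in the images.
  - The dial on the turntable is unchanged, and sideways force while dragging stayed under 4 N at every reading.
  - The dome is unmoved in the last picture. The bell and spacer were never approached, but I did not measure them again at the end.
- **Disagreement:** The stated wrist camera offset changed by 2–3 mm between scripts, so I relied on the other cameras and on touch for the final positions.

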